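Candle an egg with the stall's torch

TASK

Candle the egg: first slide its carriage to the right along the bed until it meets the end stop beside the black screen. Then draw the orange torch up out of its dock, tip it to a slant of about 45 degrees, and finish while still holding it raised over the carriage, with its lens a few centimetres from the egg and aimed down at the middle of it. Do not touch the egg with anything, and leave the other things on the counter where they are.

Things in the scene. Friction and masses are not known exactly. Their poses are not given: they have to be found in the camera images.
- slide_bed: Fixed dark steel bed of the candling slide, 80 x 280 x 12 mm, lying on the counter. Origin at the centre of its underside, x across the bed (away from the robot), y along it. Aluminium end stops 18 mm thick and 28 mm high at y = +/-129.5 mm. A black upright screen (6 x 100 mm, 85 mm high) stands behind its right end, centred at x = +50, y = -85 mm.
- carriage (a joint): Position of the aluminium carriage (66 x 130 x 10 mm, top 25.5 mm above the counter) on the bed, in m: 0 at the left stop, 0.110 fully home at the right stop; it grows as the carriage moves along the bed's -y. It stays where it is left; about 2 N moves it.
- knob_mid (a point): Grip point on the carriage's upright knob: red cap 18 mm in diameter and 18 mm high, this point 54.5 mm above the counter, 2.5 mm below the centre of the cap, whose flat top is 12 mm above this point; under the cap a 14 mm steel stem. The knob stands on the left part of the carriage, 87 mm along the bed's +y from the egg's centre. Moves with the carriage.
- egg: Tan hen's egg, 51 mm long (along the bed) and 43 x 40 mm across, lying in a rubber cup on the right part of the carriage; it can spin there but cannot be taken off. Origin at the centre of its underside, 30.5 mm above the counter.
- egg_mid (a point): Centre of the egg, 50.5 mm above the counter. With the carriage home it lies at y = -93 mm in the bed's frame. Moves with the carriage.
- dock: Fixed grey plastic dock block, 80 x 80 x 50 mm, origin at the centre of its underside. A round blind hole in the middle of its top, 36 mm wide and 42 mm deep (its floor 8 mm above the counter), holds the torch loosely.
- torch: Loose orange torch, 125 mm long, about 110 g (varies), standing lens down in the dock, its tail 83 mm above the dock's top. Origin at the centre of the lens face; z runs along the torch from lens to tail (up while docked), so the torch shines along its -z. Head 32 mm in diameter for the first 28 mm from the lens, tapering to a plain round body 26 mm in diameter from 36 mm to 125 mm; black ribs on the body 80 to 108 mm from the lens are the grip, held across the 26 mm.
- torch_mid (a point): Centre of the torch on its axis, 62.5 mm from the lens face and from the tail; same axes as torch.
- steel_cup: Bystander: steel cup 77 mm wide and 101 mm high, at the left. Origin under its centre.
- tape_roll: Bystander: roll of brown tape, 96 mm wide and 48 mm high, at the right. Origin under its centre.
- shaker: Bystander: glass spice shaker with a steel cap, 41 mm wide and 87 mm high, near the back edge. Origin under its centre.
- toothpicks: Bystander: open glass of toothpicks, 45 mm wide and 72 mm high, near the back edge. Origin under its centre.
Not all that is in view belongs to the job. There is more than one size of the torch; the one meant has the size given above.

How it is judged:
By the outcome, as a careful person would: the job done as asked, in the order asked, and still so for the second after the job is handed in, while the arm keeps its last pose, push and grip.
It also fails if it takes over 53 s, if anything falls off the work surface, if the arm or the gripper's body presses on something with over 40 N, if the wrist force passes 120 N, or if a joint passes its speed limit or range.

ROBOT

A 6-joint arm with a two-finger parallel gripper is mounted at the origin on a cart in front of the work surface, level with it; the furniture and walls round the work are solid. World frame = base frame: x ahead of the robot, y to its left, z up, the work surface at z = 0. Lengths are in m, angles in rad, forces in N, time in s.
With the tool pointing down it reaches from about 0.35 to 0.775 m from the base axis. Payload 5.5 kg.
Tool frame: the origin (TCP) lies at the very end of the fingers, on their centre line; the grasp point (between the pads) lies 19 mm behind it; z points along the fingers, y is the line along which they close (so a half turn about z gives the same grasp; the last joint's range is limited). The gripper opens to 85 mm and grips with 20 to 120 N. Pads are 22 mm wide; open, the fingers measure 114 mm over their backs; the gripper's body (76 mm by 85 mm) begins 54 mm behind the grasp point. The pads swing forward as they close: fully open they stand 13 mm farther back than shut.
Start: joints at [1.068, 0.313, 0.046, 1.304, 0, 1.431], TCP at [0.204, 0.538, 0.194] pointing down, gripper open.
Joint ranges: [-2.76, 2.76], [-0.86, 1.69], [-1.03, 1.26], [-2.2, 2.34], [-1.47, 1.5], [-3.14, 3.14]. Speed limits (rad/s): [2.57, 2.57, 3.14, 3.14, 3.14, 3.14].

INTERFACE

Orientations are given as a unit quaternion [w, x, y, z].
In Python, from workcell import env, read_camera, get_calibration gives the robot as it stands.
- The arm moves only by the tool jog_arm, never from a script. Its argument "motion" is one flat list of numbers, 7 for each row, row after row: the shift along the tool's x, y, z as a fraction of full scale, then the turn, a rotation vector about the tool's x, y, z as a fraction of full scale, then the opening, from 0 (shut) to 1 (fully open). In form: [x, y, z, wx, wy, wz, grip, x, y, z, wx, wy, wz, grip, ...]. A call has 1 to 12 rows; each row is the pose to reach, as a shift and turn from the pose commanded when the call began, along the tool's axes at that moment; what a row does not reach only later rows make up. Full scale, the value 1, is 0.2 m for a shift and 90 degrees for a turn. A row lasts 1/8 s, in which the tool goes at most 62.5 mm and 10.7 degrees, less where a joint would pass 70% of its speed; a pose out of reach is approached as far as the arm can. A call with a number of a shift or a turn outside -1 to 1 is refused whole. A call with a gripper value outside its range is refused whole. The fingers move at their own pace and stop on an object; "newtons" is the grip in N (left out, the last holds). Time passes only in rows, so rows that repeat a pose let the fingers close. It gives the time, the measured TCP pose, the force, the opening and the grip force at its end, in the units of the state.
- env.get_state(): the state, without advancing time (a new reading comes with each control period).
- read_camera(name): name is "scene" or "top" or "wrist"; returns the picture (400x640x3 uint8, red, green, blue); there is no depth.
- get_calibration(name): a dict with "fx", "fy", "cx", "cy" (pixels), "dist" ([k1, k2, p1, p2, k3] as OpenCV has them; the pictures are not rectified), "world_from_camera" (4x4, takes a point from camera to world coordinates). Camera axes: x right, y down, z forward; pixel columns grow to the right and rows downward; lengths in m; the calibration is good to about 2 mm. A picture is of the moment at which its call begins: read the wrist's pose just before it. get_calibration takes no time and is no camera call; for the wrist camera it gives the pose at the moment of the call.
- env.hand_in(): hands the job in; it is judged then, once.
The state is a dict: "clock": time; "joint_pos": joint angles; "qvel": joint speeds; "tau": joint torques, N m; "tcp_pos": TCP position; "orientation": TCP orientation; "wrist_force": force on the tool from outside, world axes, zero at the start; "ft_torque": the same for the moment, N m; "finger_gap": finger opening in m; "grip_force": force on a finger pad.
Only numpy, scipy, OpenCV 4.12 (cv2) and the standard library are available. Lean on these libraries where they do the work, as an engineer would, in place of code of your own. Each camera call takes 0.05 s, during which the arm holds its last target. There are 200 camera calls.

## Working session

There is one attempt and no reset: what is moved stays moved. The work goes in short steps, Python scripts to look and compute and a tool call to move; the robot and the scene stay as the last step left them, time stands still between calls to the robot, and variables do not carry over. Pictures are saved under pics/ and viewed, at most 10 in all, crops included, and the job is handed in when it is done.

Besides the shell and the picture viewer there is one more tool, called after "Call:" by a JSON object that holds its "method" and its "body". jog_arm: Moves the arm, as the interface text tells. Shift numbers are shares of 0.2 m and turn numbers shares of 90 degrees, none past 1 either way. Its arguments: {"type":"object","properties":{"motion":{"type":"array","items":{"type":"number"}},"newtons":{"type":"number"}},"required":["motion"]}

```bash
mkdir -p pics; cat > h.py <<'E'
import numpy as np,cv2,json
from workcell import env,read_camera,get_calibration
from scipy.spatial.transform import Rotation as R
def cal(n):
    c=get_calibration(n);K=np.array([[c['fx'],0,c['cx']],[0,c['fy'],c['cy']],[0,0,1]]);return K,np.array(c['dist'],float),np.array(c['world_from_camera'])
def onplane(n,uv,z):
    K,d,T=cal(n);p=cv2.undistortPoints(np.array([[uv]],float),K,d)[0,0]
    r=T[:3,:3]@np.array([p[0],p[1],1]);o=T[:3,3];return o+r*(z-o[2])/r[2]
def proj(n,P):
    K,d,T=cal(n);Ti=np.linalg.inv(T);return cv2.projectPoints(np.array(P,float).reshape(-1,1,3),cv2.Rodrigues(Ti[:3,:3])[0],Ti[:3,3],K,d)[0][:,0]
def rot(): 
    q=env.get_state()['orientation'];return R.from_quat([q[1],q[2],q[3],q[0]])
def snap(n,f):
    im=read_camera(n);cv2.imwrite('pics/'+f,im[:,:,::-1]);return im
E
python3 - <<'E'
from h import *
for n in('top','scene'):
    snap(n,n+'0.png');print(n,cal(n)[2].round(3).tolist(),cal(n)[0][0,0])
s=env.get_state();print(s['tcp_pos'],s['orientation'],rot().as_matrix().round(3).tolist(),s['clock'])
E
```

```text
top [[-0.019, -0.996, 0.085, 0.377], [-1.0, 0.019, 0.006, 0.018], [-0.008, -0.085, -0.996, 1.488], [0.0, 0.0, 0.0, 1.0]] 396.1031164921025
scene [[0.713, -0.502, 0.49, -0.121], [-0.701, -0.508, 0.501, -0.608], [-0.002, -0.7, -0.714, 0.991], [0.0, 0.0, 0.0, 1.0]] 469.58741819663226
[0.20384198 0.53711944 0.19311969] [-2.42816331e-04  1.80415850e-01  9.83590100e-01 -7.59575961e-04] [[-0.935, 0.355, -0.001], [0.355, 0.935, -0.001], [0.0, -0.002, -1.0]] 0.1
```

View pics/top0.png

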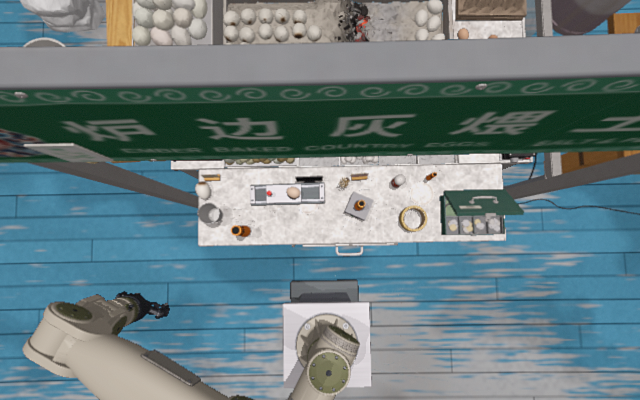

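View pics/scene0.png

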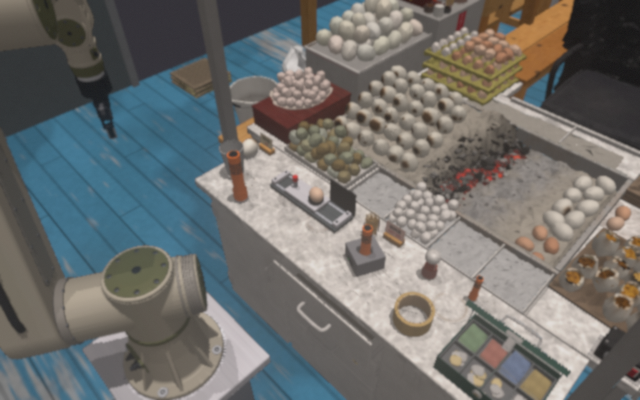

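Top view: three orange torches can be mistaken for one another: a big one at (240,231), the docked one at (360,204), and a small one at (430,177). By the description I take the one standing in the grey dock. The carriage with its red knob (269,194) and egg (293,192) is on the bed at (288,194), and the screen is at (309,180). Next is a close crop to check.

```bash
python3 - <<'E'
from h import *
a=cv2.imread('pics/top0.png')[165:245,230:390];cv2.imwrite('pics/crop.png',cv2.resize(a,None,fx=5,fy=5,interpolation=cv2.INTER_CUBIC))
for n,uv,z in [('bedL',(251,195),.02),('bedR',(325,193),.02),('knob',(269,193.5),.066),('egg',(293,192.5),.06),('dock',(359,207),.05),('tail',(360.5,204.5),.133)]: print(n,onplane('top',uv,z).round(3))
E
```

```text
bedL [0.551 0.27  0.02 ]
bedR [ 0.553 -0.006  0.02 ]
knob [0.55  0.197 0.066]
egg [0.553 0.111 0.06 ]
dock [ 0.496 -0.128  0.05 ]
tail [ 0.498 -0.125  0.133]
```

View pics/crop.png

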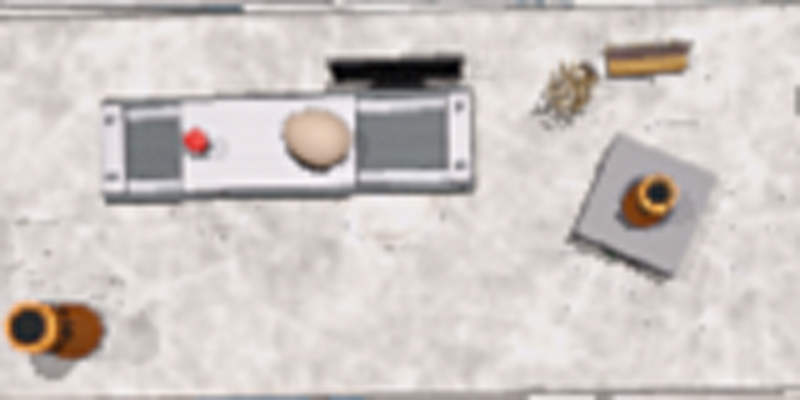

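The crop shows the docked torch at crop (656,192), which is top (361,203). The knob is at (196,141) and the egg at (318,138). The big torch at (32,327) is free-standing, so it's not the one. Moving high to a point above the knob.

Call:
{"method": "jog_arm", "body": {"motion": [0,0,-0.7,0,0,0,1,0,0,-0.7,0,0,0,1,0,0,-0.7,0,0,0,1,-1,-0.44,-0.7,0,0,0.769,0.6,-1,-0.44,-0.7,0,0,0.769,0.6,-1,-0.44,-0.7,0,0,0.769,0.6,-1,-0.44,-0.7,0,0,0.769,0.6,-1,-0.44,-0.7,0,0,0.769,0.6,-1,-0.44,-0.7,0,0,0.769,0.6,-1,-0.44,-0.7,0,0,0.769,0.6,-1,-0.44,-0.7,0,0,0.769,0.6,-1,-0.44,-0.7,0,0,0.769,0.6]}}

```text
clock: 1.6
tcp_pos: [0.3597, 0.3843, 0.3337]
orientation: [-0.0, 0.707, 0.708, -0.0]
wrist_force: [0.5, 0.6, 0.9]
finger_gap: 0.0513
grip_force: 0.0
```

Call:
{"method": "jog_arm", "body": {"motion": [-0.9,0.95,0,0,0,0,0.6,-0.9,0.95,0,0,0,0,0.6,-0.9,0.95,0,0,0,0,0.6,-0.9,0.95,0,0,0,0,0.6,-0.9,0.95,0,0,0,0,0.6,-0.9,0.95,0,0,0,0,0.6,-0.9,0.95,0.75,0,0,0,0.6,-0.9,0.95,0.75,0,0,0,0.6,-0.9,0.95,0.75,0,0,0,0.6,-0.9,0.95,0.75,0,0,0,0.6,-0.9,0.95,0.75,0,0,0,0.6]}}

```text
clock: 2.98
tcp_pos: [0.5501, 0.2057, 0.1859]
orientation: [0.001, 0.706, 0.708, 0.001]
wrist_force: [0.2, -0.1, 0.2]
finger_gap: 0.0511
grip_force: 0.0
```

```bash
cat > look.py <<'E'
from h import *
import sys
s=env.get_state();snap('wrist',sys.argv[1]);print(s['clock'],s['tcp_pos'].round(4),rot().as_matrix().round(3).tolist(),s['joint_pos'])
print(proj('wrist',[s['tcp_pos'],[.55,.197,.0665],[.553,.111,.05]]).round(0))
E
python3 look.py w1.png
```

```text
2.975 [0.5501 0.2057 0.1859] [[-0.002, 1.0, 0.004], [1.0, 0.002, 0.001], [0.001, 0.004, -1.0]] [2.21004449e-01 3.36907684e-01 5.98616579e-02 1.29096932e+00
 2.01917282e-04 1.78983716e+00]
[[316. 233.]
 [316. 194.]
 [318. 258.]]
```

View pics/w1.png

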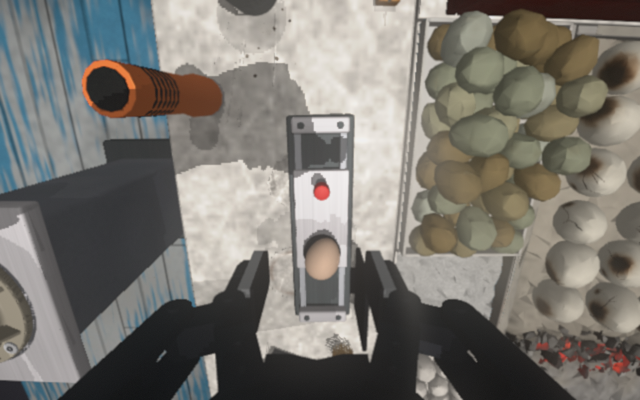

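Close view: the red knob cap is at (321,190), the egg at (322,258), and the bed's end stops are at (321,125) and (323,317).

```bash
python3 - <<'E'
from h import *
for uv,z in [((321,191),.062),((322,258),.055),((321,125.5),.028),((324,317),.028)]: print(onplane('wrist',uv,z).round(4))
E
```

```text
[0.5555 0.1991 0.062 ]
[0.5575 0.1144 0.055 ]
[0.5556 0.2652 0.028 ]
[0.5618 0.0067 0.028 ]
```

Call:
{"method": "jog_arm", "body": {"motion": [-0.033,0.03,0.3,0,0,0,0.5,-0.033,0.03,0.55,0,0,0,0.5,-0.033,0.03,0.75,0,0,0,0.5,-0.033,0.03,0.75,0,0,0,0.5,-0.033,0.03,0.75,0,0,0,0,-0.033,0.03,0.75,0,0,0,0,-0.033,0.03,0.75,0,0,0,0,-0.033,0.03,0.75,0,0,0,0,-0.033,0.03,0.75,0,0,0,0,-0.033,0.03,0.75,0,0,0,0], "newtons": 25}}

```text
clock: 4.28
tcp_pos: [0.5558, 0.1978, 0.0339]
orientation: [-0.0, 0.707, 0.707, -0.0]
wrist_force: [-0.4, 0.0, -0.6]
finger_gap: -0.0
grip_force: 0.0
```

```bash
python3 look.py w2.png; python3 -c "
from h import *
s=env.get_state();print(s['finger_gap'],s['wrist_force'],s['grip_force'])"
```

```text
4.275 [0.5558 0.1978 0.0339] [[-0.0, 1.0, -0.0], [1.0, 0.0, 0.0], [0.0, -0.0, -1.0]] [ 2.05757880e-01  4.34560952e-01 -1.82230890e-01  9.54092358e-01
  8.92430752e-05  1.77655356e+00]
[[317. 233.]
 [307. 259.]
 [313. 354.]]
-0.00036142724483932193 [ 0.13340143 -0.4041408   0.15566242] 0.0
```

View pics/w2.png

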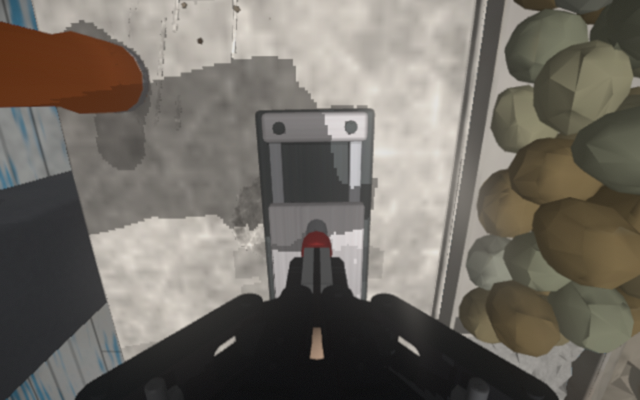

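The shut fingers stand just egg-side of the knob, whose cap is at (317,240), so they missed it. The carriage's left edge is at row 204 and the left stop's at rows 113 to 140. Working out where the knob is now.

```bash
python3 - <<'E'
from h import *
for uv,z in [((316,204),.0255),((316,142),.028),((317,233),.0665),((317,250),.0665),((316,111),.028)]: print(onplane('wrist',uv,z).round(4))
print(env.get_state()['tcp_pos'])
from cv2 import imread
a=imread('pics/w1.png');print([(r,a[r,312].tolist()) for r in range(160,178)])
E
```

```text
[0.5549 0.2157 0.0255]
[0.5549 0.2572 0.028 ]
[0.5556 0.2128 0.0665]
[0.5556 0.2025 0.0665]
[0.5549 0.2757 0.028 ]
[0.55575186 0.19776567 0.03383106]
[(160, [75, 77, 77]), (161, [74, 76, 76]), (162, [76, 77, 78]), (163, [76, 77, 77]), (164, [88, 88, 87]), (165, [106, 107, 105]), (166, [111, 112, 110]), (167, [102, 102, 101]), (168, [84, 85, 85]), (169, [93, 94, 96]), (170, [139, 140, 144]), (171, [198, 199, 203]), (172, [227, 227, 231]), (173, [228, 229, 232]), (174, [225, 226, 229]), (175, [214, 216, 221]), (176, [192, 192, 198]), (177, [146, 146, 151])]
```

```bash
python3 - <<'E'
from h import *
a=cv2.imread('pics/w2.png')[195:345,217:417];cv2.imwrite('pics/c2.png',cv2.resize(a,None,fx=4,fy=4,interpolation=cv2.INTER_CUBIC))
E
```

```text
(no output)
```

View pics/c2.png

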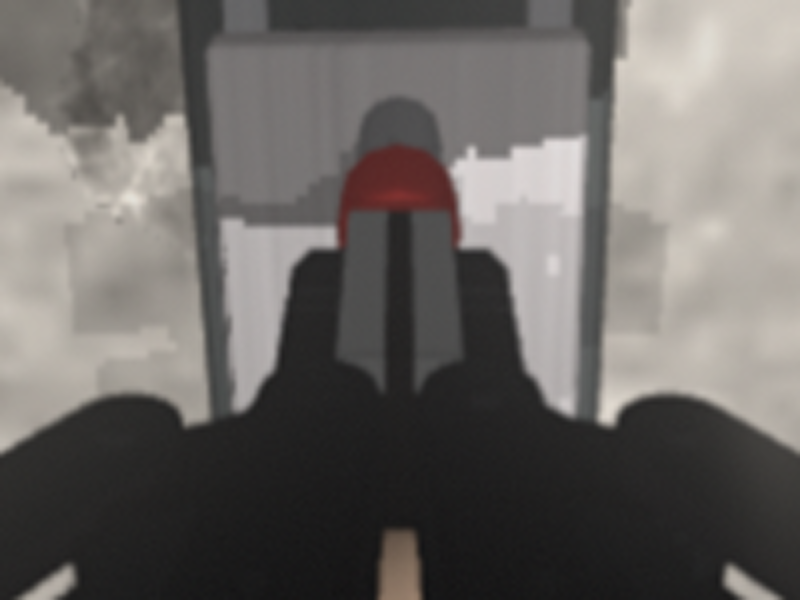

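```bash
python3 - <<'E'
from h import *
K,d,T=cal('wrist');s=env.get_state();t=s['tcp_pos'];print('cam rel tcp',(T[:3,3]-t).round(4),T[:3,2].round(3))
for dy in(-.011,0,.011):print(dy,[(dz,proj('wrist',t+[0,dy,dz])[0].round(0).tolist()) for dz in (0,.013,.019,.03,.04,.05)])
print(proj('wrist',[[.5648,.2,.0665],[.5464,.2,.0665],[.555,.209,.0665],[.555,.209,.0485],[.555,.207,.0255],[.555,.191,.0665]]).round(0).tolist())
E
```

```text
cam rel tcp [-0.0005  0.0815  0.1802] [-0.    -0.318 -0.948]
-0.011 [(0, [317.0, 248.0]), (0.013, [317.0, 258.0]), (0.019, [317.0, 262.0]), (0.03, [317.0, 272.0]), (0.04, [317.0, 282.0]), (0.05, [317.0, 293.0])]
0 [(0, [317.0, 233.0]), (0.013, [317.0, 242.0]), (0.019, [317.0, 246.0]), (0.03, [317.0, 255.0]), (0.04, [317.0, 264.0]), (0.05, [317.0, 274.0])]
0.011 [(0, [317.0, 218.0]), (0.013, [317.0, 226.0]), (0.019, [317.0, 230.0]), (0.03, [317.0, 238.0]), (0.04, [317.0, 246.0]), (0.05, [317.0, 255.0])]
[[333.0, 254.0], [301.0, 254.0], [316.0, 239.0], [316.0, 227.0], [316.0, 216.0], [316.0, 268.0]]
```

The knob is where I expected, but the visible fingertips sit about 35–40 mm above the stated TCP, so they may have shut above the cap. A small downward touch will check this.

Call:
{"method": "jog_arm", "body": {"motion": [0,0,0.01,0,0,0,0,0,0,0.015,0,0,0,0]}}

```text
clock: 4.58
tcp_pos: [0.5557, 0.1978, 0.0306]
orientation: [-0.0, 0.707, 0.707, -0.0]
wrist_force: [-0.8, -0.5, -0.5]
finger_gap: 0.0002
grip_force: 0.0
```

Call:
{"method": "jog_arm", "body": {"motion": [0,0,0.01,0,0,0,0]}}

```text
clock: 4.7
tcp_pos: [0.5559, 0.1978, 0.0291]
orientation: [0.0, 0.707, 0.707, 0.0]
wrist_force: [-4.4, -1.7, 14.7]
finger_gap: 0.0
grip_force: 7.5
```

Contact comes at reading z≈0.029, which puts the real tips about 37 mm behind the reported TCP, resting on the cap (top 66.5 mm). I'll lift, open and lower in guarded steps.

Call:
{"method": "jog_arm", "body": {"motion": [0,0,-0.03,0,0,0,0,0,0,-0.03,0,0,0,0.45,0,0,-0.03,0,0,0,0.45,0,0,-0.03,0,0,0,0.45,0,0,-0.03,0,0,0,0.45,0,0,0,0,0,0,0.45,0,0,0.007,0,0,0,0.45]}}

```text
clock: 5.58
tcp_pos: [0.5553, 0.1976, 0.0268]
orientation: [-0.0, 0.707, 0.707, -0.0]
wrist_force: [0.1, 0.2, 0.3]
finger_gap: 0.0388
grip_force: 0.0
```

Call:
{"method": "jog_arm", "body": {"motion": [0,0,0.007,0,0,0,0.45,0,0,0.012,0,0,0,0.45]}}

```text
clock: 5.82
tcp_pos: [0.5559, 0.1978, 0.025]
orientation: [-0.0, 0.707, 0.707, 0.0]
wrist_force: [-0.4, 0.9, -1.0]
finger_gap: 0.0386
grip_force: 0.0
```

```bash
python3 look.py w3.png; python3 -c "
from h import *
print(env.get_state()['wrist_force'])
a=cv2.imread('pics/w3.png')[180:330,217:417];cv2.imwrite('pics/c3.png',cv2.resize(a,None,fx=3,fy=3,interpolation=cv2.INTER_CUBIC))"
```

```text
5.825 [0.5559 0.1978 0.025 ] [[-0.0, 1.0, -0.0], [1.0, 0.0, 0.0], [0.0, -0.0, -1.0]] [ 2.05785720e-01  4.42742079e-01 -1.93538799e-01  9.34517422e-01
  6.35892039e-05  1.77654148e+00]
[[317. 233.]
 [307. 267.]
 [313. 364.]]
[ 0.61115233  0.77855657 -0.53996088]
```

View pics/c3.png

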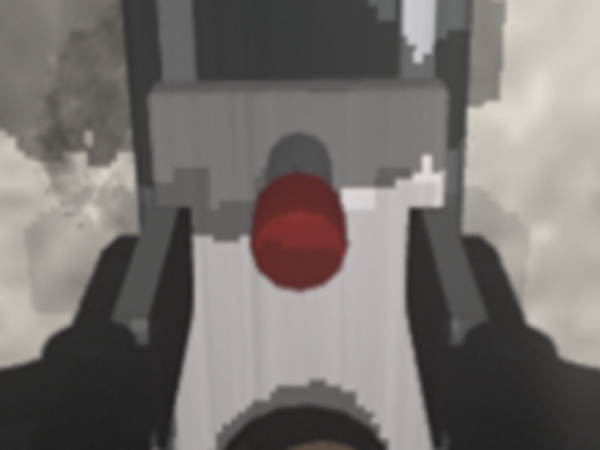

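The crop shows the cap (299,245) centred between the finger tips, with the tips still at about cap-top height and nothing touched. Lowering another 17 mm and gripping.

Call:
{"method": "jog_arm", "body": {"motion": [0,0,0.03,0,0,0,0.45,0,0,0.06,0,0,0,0.45,0,0,0.085,0,0,0,0.45,0,0,0.085,0,0,0,0,0,0,0.085,0,0,0,0,0,0,0.085,0,0,0,0,0,0,0.085,0,0,0,0,0,0,0.085,0,0,0,0], "newtons": 25}}

```text
clock: 6.88
tcp_pos: [0.5557, 0.1977, 0.0078]
orientation: [-0.0, 0.707, 0.707, -0.0]
wrist_force: [2.1, 0.0, -6.6]
finger_gap: 0.0166
grip_force: 24.5
```

Call:
{"method": "jog_arm", "body": {"motion": [-0.06,0.001,0,0,0,0,0,-0.12,0.003,0,0,0,0,0,-0.18,0.004,0,0,0,0,0,-0.24,0.006,0,0,0,0,0,-0.3,0.007,0,0,0,0,0,-0.3,0.007,0,0,0,0,0]}}

```text
clock: 7.62
tcp_pos: [0.5567, 0.1359, 0.0078]
orientation: [0.0, 0.708, 0.706, -0.001]
wrist_force: [-0.5, -2.4, -9.5]
finger_gap: 0.0169
grip_force: 24.6
```

Call:
{"method": "jog_arm", "body": {"motion": [-0.015,0,0,0,0,0,0,-0.02,0,0,0,0,0,0]}}

```text
clock: 7.88
tcp_pos: [0.5567, 0.134, 0.0078]
orientation: [-0.001, 0.707, 0.707, -0.0]
wrist_force: [-0.2, 1.4, -10.2]
finger_gap: 0.0167
grip_force: 24.6
```

Call:
{"method": "jog_arm", "body": {"motion": [-0.01,0,0,0,0,0,0,-0.02,0,0,0,0,0,0,-0.02,0,0,0,0,0,0]}}

```text
clock: 8.25
tcp_pos: [0.5568, 0.1298, 0.0078]
orientation: [-0.0, 0.707, 0.707, -0.0]
wrist_force: [-0.2, 1.8, -12.0]
finger_gap: 0.0169
grip_force: 24.6
```

Call:
{"method": "jog_arm", "body": {"motion": [-0.01,0,0,0,0,0,0,-0.015,0,0,0,0,0,0]}}

```text
clock: 8.5
tcp_pos: [0.5569, 0.1299, 0.0079]
orientation: [-0.002, 0.706, 0.708, 0.002]
wrist_force: [-0.1, 14.4, -13.6]
finger_gap: 0.0169
grip_force: 24.7
```

Carriage is home: the force is 14 N against the stop at y=0.130. Relax, release, rise, and go above the torch.

Call:
{"method": "jog_arm", "body": {"motion": [0.012,0,0,0,0,0,0,0.012,0,0,0,0,0,0.5,0.012,0,0,0,0,0,0.5,0.012,0,0,0,0,0,0.5,0.012,0,-0.2,0,0,0,0.5,0.012,0,-0.45,0,0,0,0.5,0.012,0,-0.7,0,0,0,0.5,0.012,0,-1,0,0,0,0.5,0.012,0,-1,0,0,0,0.5]}}

```text
clock: 9.62
tcp_pos: [0.5609, 0.1292, 0.2146]
orientation: [0.004, 0.707, 0.707, 0.004]
wrist_force: [-0.6, 0.5, -0.0]
finger_gap: 0.0427
grip_force: 0.0
```

Call:
{"method": "jog_arm", "body": {"motion": [-0.3,-0.07,0,0,0,0,0.7,-0.6,-0.14,0,0,0,0,0.7,-0.9,-0.21,0,0,0,0,0.7,-0.9,-0.21,0,0,0,0,0.7]}}

```text
clock: 10.12
tcp_pos: [0.5143, -0.0547, 0.2077]
orientation: [0.0, 0.71, 0.705, -0.0]
wrist_force: [0.3, 1.1, -0.3]
finger_gap: 0.0597
grip_force: 0.0
```

Call:
{"method": "jog_arm", "body": {"motion": [-0.2,-0.04,0,0,0,0,0.7,-0.38,-0.08,0,0,0,0,0.7,-0.38,-0.08,0,0,0,0,0.7,-0.38,-0.08,0,0,0,0,0.7]}}

```text
clock: 10.62
tcp_pos: [0.4994, -0.1259, 0.2078]
orientation: [-0.0, 0.707, 0.707, 0.0]
wrist_force: [-1.3, -0.2, -0.0]
finger_gap: 0.0597
grip_force: 0.0
```

```bash
python3 look.py w4.png; python3 - <<'E'
from h import *
a=cv2.imread('pics/w4.png');h=cv2.cvtColor(a,cv2.COLOR_BGR2HSV)
m=cv2.inRange(h,(5,150,80),(20,255,255));n,l,st,c=cv2.connectedComponentsWithStats(m)
print([(st[i].tolist(),c[i].round(1).tolist()) for i in range(1,n) if st[i,4]>60])
read=snap('top','top1.png')
E
```

```text
10.625 [ 0.4994 -0.1259  0.2078] [[-0.001, 1.0, -0.0], [1.0, 0.001, 0.001], [0.001, -0.0, -1.0]] [-4.03336117e-01  1.93170870e-01 -7.81159915e-02  1.29999676e+00
  6.18133854e-04  1.16694589e+00]
[[ 317.  234.]
 [ 379. -197.]
 [ 374.  -66.]]
[([310, 189, 26, 25, 133], [322.5, 200.6])]
```

View pics/w4.png

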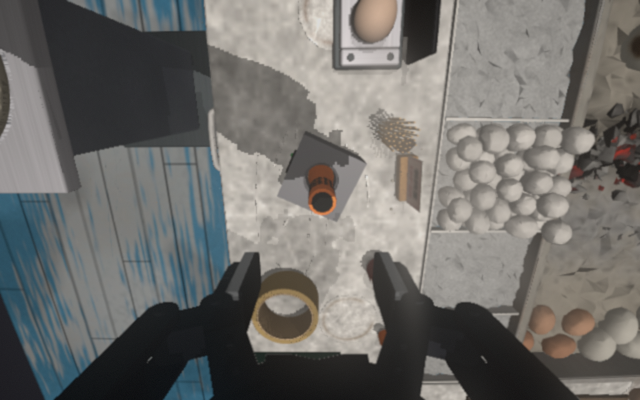

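The tail ring of the docked torch is at (322,202), and the ring's size fits the 26 mm body. The egg is at (375,17), with the carriage against the end stop at (369,58).

```bash
python3 - <<'E'
from h import *
for uv,z in [((321.5,201.5),.133),((321,214),.133),((321,190),.133),((375,17),.055),((369,57),.028)]: print(onplane('wrist',uv,z).round(4))
E
```

```text
[ 0.5035 -0.1277  0.133 ]
[ 0.5032 -0.1398  0.133 ]
[ 0.503  -0.1168  0.133 ]
[0.5566 0.0398 0.055 ]
[0.5569 0.0071 0.028 ]
```

Call:
{"method": "jog_arm", "body": {"motion": [-0.01,0.02,0.25,0,0,0,0.7,-0.01,0.02,0.5,0,0,0,0.7,-0.01,0.02,0.7,0,0,0,0.7,-0.01,0.02,0.7,0,0,0,0.7]}}

```text
clock: 11.22
tcp_pos: [0.5006, -0.1265, 0.0653]
orientation: [-0.003, 0.706, 0.708, -0.001]
wrist_force: [-0.4, 0.4, 0.4]
finger_gap: 0.0597
grip_force: 0.0
```

Call:
{"method": "jog_arm", "body": {"motion": [0,0,0.01,0,0,0,0.7,0,0,0.02,0,0,0,0.7]}}

```text
clock: 11.48
tcp_pos: [0.5051, -0.1293, 0.0661]
orientation: [0.002, 0.707, 0.707, 0.001]
wrist_force: [1.2, -1.4, 0.2]
finger_gap: 0.06
grip_force: 0.0
```

Call:
{"method": "jog_arm", "body": {"motion": [0,0,0.01,0,0,0,0.7,0,0,0.02,0,0,0,0.7]}}

```text
clock: 11.72
tcp_pos: [0.5038, -0.1291, 0.0607]
orientation: [0.001, 0.707, 0.707, 0.0]
wrist_force: [0.2, 0.5, -0.4]
finger_gap: 0.0595
grip_force: 0.0
```

Call:
{"method": "jog_arm", "body": {"motion": [0,0,0.01,0,0,0,0.7,0,0,0.015,0,0,0,0.7,0,0,0.015,0,0,0,0.7]}}

```text
clock: 12.1
tcp_pos: [0.5031, -0.1288, 0.0569]
orientation: [-0.0, 0.707, 0.707, -0.0]
wrist_force: [-0.1, 0.3, 0.8]
finger_gap: 0.0596
grip_force: 0.0
```

Call:
{"method": "jog_arm", "body": {"motion": [0,0,0.01,0,0,0,0.7,0,0,0.015,0,0,0,0.7,0,0,0.015,0,0,0,0.7]}}

```text
clock: 12.48
tcp_pos: [0.5032, -0.1288, 0.0539]
orientation: [-0.0, 0.707, 0.707, -0.0]
wrist_force: [0.8, -0.1, 0.8]
finger_gap: 0.0595
grip_force: 0.0
```

Call:
{"method": "jog_arm", "body": {"motion": [0,0,0.01,0,0,0,0.7,0,0,0.015,0,0,0,0.7,0,0,0.015,0,0,0,0.7]}}

```text
clock: 12.85
tcp_pos: [0.5032, -0.1288, 0.051]
orientation: [-0.0, 0.707, 0.707, 0.0]
wrist_force: [0.4, 1.1, -0.6]
finger_gap: 0.0598
grip_force: 0.0
```

Tips are at the rib level with no contact, so grip.

Call:
{"method": "jog_arm", "body": {"motion": [0,0,0,0,0,0,0,0,0,0,0,0,0,0,0,0,0,0,0,0,0,0,0,0,0,0,0,0,0,0,0,0,0,0,0,0,0,0,0,0,0,0], "newtons": 50}}

```text
clock: 13.6
tcp_pos: [0.5036, -0.1289, 0.0513]
orientation: [0.0, 0.707, 0.707, 0.0]
wrist_force: [-0.2, 0.1, 1.5]
finger_gap: 0.0242
grip_force: 49.0
```

Call:
{"method": "jog_arm", "body": {"motion": [0,0,-0.08,0,0,0,0,0,0,-0.16,0,0,0,0,0,0,-0.3,0,0,0,0,0,0,-0.5,0,0,0,0,0,0,-0.7,0,0,0,0,0,0,-0.75,0,0,0,0,0,0,-0.75,0,0,0,0]}}

```text
clock: 14.48
tcp_pos: [0.5032, -0.1288, 0.2007]
orientation: [-0.0, 0.707, 0.707, -0.0]
wrist_force: [-0.4, 0.6, -1.1]
finger_gap: 0.0244
grip_force: 49.5
```

```bash
python3 look.py w5.png; python3 - <<'E'
from h import *
snap('scene','s5.png');snap('top','t5.png')
s=env.get_state();t=s['tcp_pos'];print(s['finger_gap'],s['joint_pos'])
# predicted lens/tail in views if lens at dz=-(.094-.0565+...)below
for dz in(-.043,.0825):print(dz,[proj(n,t+[0,0,dz])[0].round(1).tolist() for n in('wrist','scene','top')])
a=cv2.imread('pics/w5.png')[100:400,170:470];b=cv2.imread('pics/s5.png')
u,v=proj('scene',t)[0].astype(int);c=b[v-75:v+75,u-75:u+75]
cv2.imwrite('pics/m5.png',np.hstack([cv2.resize(a,(400,400)),cv2.resize(c,(400,400),interpolation=cv2.INTER_CUBIC)]));print(u,v)
E
```

```text
14.475 [ 0.5032 -0.1288  0.2007] [[-0.0, 1.0, -0.002], [1.0, 0.0, 0.001], [0.001, -0.002, -1.0]] [-4.05289965e-01  2.03388262e-01 -8.27932445e-02  1.28480826e+00
  1.27181052e-05  1.16547767e+00]
[[ 318.  234.]
 [ 377. -211.]
 [ 373.  -74.]]
0.024177594144656107 [-4.05371644e-01  2.04729780e-01 -8.49260647e-02  1.28463939e+00
  6.15613857e-05  1.16545551e+00]
-0.043 [[317.3, 211.4], [367.1, 221.5], [362.1, 202.6]]
0.0825 [[317.0, 317.9], [370.9, 183.2], [366.5, 198.6]]
368 209
```

View pics/m5.png

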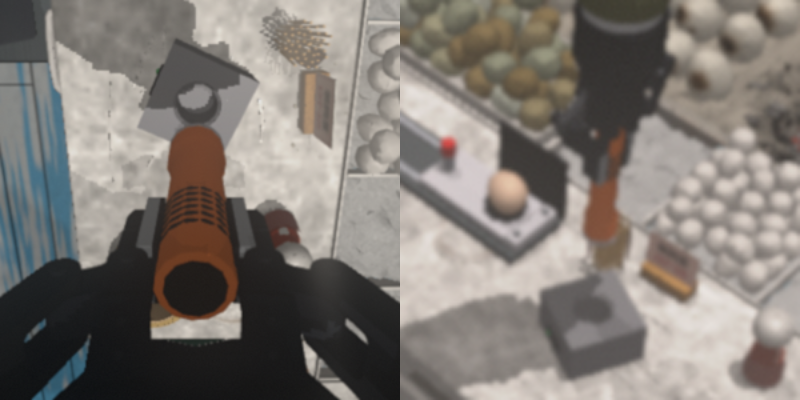

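The picture shows the torch out of the dock and upright in the grip, its tail at wrist pixel (316,316) where I predicted it. The lens is therefore 43 mm beyond the TCP reading. Next I tip it by 45° on the way to a standoff in front of the egg.

Call:
{"method": "jog_arm", "body": {"motion": [0.1,-0.05,0,-0.08,0.046,0,0,0.2,-0.1,0,-0.16,0.092,0,0,0.3,-0.15,0,-0.24,0.139,0,0,0.4,-0.2,0.05,-0.32,0.185,0,0,0.5,-0.257,0.1,-0.4,0.23,0,0,0.55,-0.257,0.133,-0.433,0.25,0,0,0.55,-0.257,0.133,-0.433,0.25,0,0,0.55,-0.257,0.133,-0.433,0.25,0,0]}}

```text
clock: 15.62
tcp_pos: [0.4523, -0.0195, 0.1748]
orientation: [0.099, 0.653, 0.654, 0.369]
wrist_force: [0.5, -0.8, -0.7]
finger_gap: 0.0245
grip_force: 49.8
```

```bash
cat > chk.py <<'E'
from h import *
s=env.get_state();M=rot().as_matrix();t=s['tcp_pos'];L=t+.043*M[:,2];e=np.array([.558,.042,.0505])
d=e-t;a=d@M[:,2];print('t',s['clock'],t.round(4),'tilt',np.degrees(np.arccos(-M[2,2])).round(1),'lens',L.round(4),'gap to centre',round(a-.043,4),'miss tool xyz',(M.T@d).round(4),s['finger_gap'],s['joint_pos'].round(2))
print('egg px',proj('wrist',e),'lens',proj('wrist',L))
E
python3 chk.py; python3 -c "
from h import *
im=snap('wrist','w6.png');h=cv2.cvtColor(im,cv2.COLOR_RGB2HSV)"
```

```text
t 15.625 [ 0.4523 -0.0195  0.1748] tilt 44.9 lens [ 0.4786 -0.0043  0.1443] gap to centre 0.1313 miss tool xyz [-0.0002 -0.0013  0.1743] 0.024451269838268376 [-0.8  -0.26 -0.86  0.73  0.75  0.86]
egg px [[315.78621484 175.03381474]] lens [[316.94319932 211.591762  ]]
```

```bash
python3 - <<'E'
from h import *
print('scene pred',proj('scene',[.558,.042,.0505]),'seen 333.1 207.1',onplane('scene',(333.1,207.1),.0505).round(4))
a=cv2.imread('pics/t5.png');print('top pred',proj('top',[.558,.042,.0505]))
for n,f,c in(('top','t5.png',(312,192)),('scene','s5.png',(333,207))):
    a=cv2.imread('pics/'+f);h=cv2.cvtColor(a,cv2.COLOR_BGR2HSV);m=cv2.inRange(h,(4,50,70),(18,190,255))
    k,l,st,ce=cv2.connectedComponentsWithStats(m);i=[j for j in range(1,k) if np.hypot(*(ce[j]-c))<15 and st[j,4]>15];print(n,[(st[j].tolist(),ce[j].round(1).tolist(),onplane(n,ce[j],.0505).round(4).tolist()) for j in i])
E
```

```text
scene pred [[332.66120923 205.43948087]] seen 333.1 207.1 [0.5542 0.0365 0.0505]
top pred [[311.94869169 191.0111637 ]]
top [([306, 187, 13, 11, 105], [311.6, 191.8], [0.5551, 0.0433, 0.0505])]
scene [([327, 197, 15, 17, 188], [333.3, 205.1], [0.5604, 0.0418, 0.0505])]
```

Egg position is confirmed in both fixed cameras. Approach along the axis.

Call:
{"method": "jog_arm", "body": {"motion": [0,-0.006,0.1,0,0,0,0,0,-0.006,0.2,0,0,0,0,0,-0.006,0.27,0,0,0,0,0,-0.006,0.33,0,0,0,0,0,-0.006,0.37,0,0,0,0,0,-0.006,0.395,0,0,0,0,0,-0.006,0.395,0,0,0,0,0,-0.006,0.395,0,0,0,0]}}

```text
clock: 16.68
tcp_pos: [0.4994, 0.0091, 0.1181]
orientation: [0.099, 0.653, 0.653, 0.37]
wrist_force: [0.5, -0.1, -1.6]
finger_gap: 0.0243
grip_force: 49.9
```

```bash
python3 chk.py; python3 - <<'E'
from h import *
snap('wrist','w7.png');snap('scene','s7.png')
a=cv2.imread('pics/w7.png')[50:350,170:470];c=cv2.imread('pics/s7.png')[130:280,260:410]
cv2.imwrite('pics/m7.png',np.hstack([cv2.resize(a,(400,400)),cv2.resize(c,(400,400),interpolation=cv2.INTER_CUBIC)]))
E
```

```text
t 16.675 [0.4994 0.0091 0.1181] tilt 45.0 lens [0.5257 0.0243 0.0877] gap to centre 0.0524 miss tool xyz [-0.0008  0.0001  0.0954] 0.02428403829593146 [-0.62 -0.14 -0.96  0.36  0.7   1.1 ]
egg px [[317.0167956  193.94073473]] lens [[316.96233601 211.59249128]]
```

View pics/m7.png

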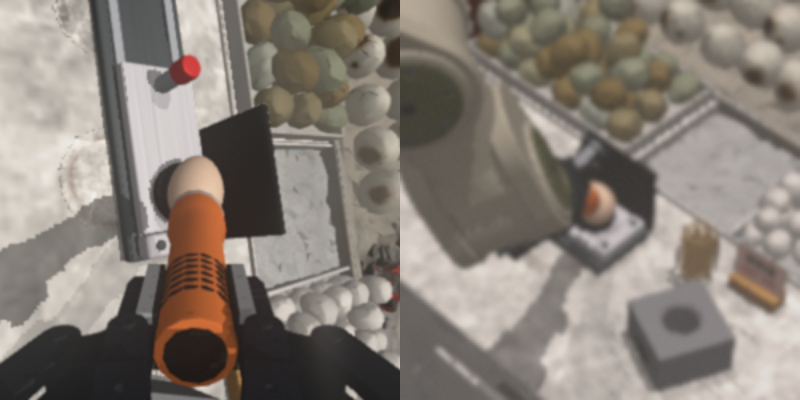

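The torch is held at 45° and lines up with the egg at crop (195,180). It's raised clear above the carriage, which is against the right stop, and the egg glows under the lens. Handing in.

```bash
python3 -c "
from h import *
print(env.hand_in())"
```

```text
the job is handed in; nothing more can be done
None
```

I handed the job in: the carriage is home against the right stop, and the orange torch is held at 45° over it, aimed at the egg's centre from about 3 cm, with neither the egg nor the bystanders touched. My first grip on the knob missed because the real fingertips sit about 37 mm behind the reported TCP, and the hand-in returned no verdict.

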